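# Dot-mark a specimen disc with a hand punch

### The job

Take the marking punch from its holder and mark the centre of the round disc on its spring stand: press the punch straight down, upright, with a steady force of about 12 N for one second (never more than 20 N), then lift it straight off without dragging the disc sideways. Then stand the punch fully back in its holder and let it go. Leave the stand with the square plate and the other things on the bench alone.

Things in the scene. Friction and masses are not known exactly. Their poses are not given: they have to be found in the camera images.
- punch_grip (a point): Centre of the round grooved grip (20 mm across, 60 mm long) of the loose steel marking punch, 120 mm long, about 180 g, standing upright in its holder at the start. The point is on the axis, 86 mm above the marking face and 30 mm above the upper face of the collar; the grip runs from 30 mm below to 30 mm above it. Own z axis runs up along the punch.
- punch_face (a point): Centre of the flat marking face (10 mm across) at the lower end of the punch, 86 mm below punch_grip. Above the face the nose widens to a shank 14 mm across; a collar 28 mm across lies from 50 to 56 mm above the face.
- holder_mouth (a point): Centre of the mouth of the hole in the punch holder, a fixed grey plastic block 56 x 56 mm, 56 mm high. The vertical hole, 19 mm across, chamfered, goes right through. The point is on the upper face, 56 mm above the bench. A seated punch rests with its collar on this face: marking face 50 mm below the point, grip centre 36 mm above it.
- round_target (a point): Point on the vertical axis of the spring stand that carries the ROUND bare aluminium disc (40 mm across, 4 mm thick, scribed ring and cross at its centre), 12 mm above the bench. The disc's centre lies straight above it; mark it within 5 mm. The head's height was set by hand and is not measured: the disc's upper face is anywhere from 42 to 60 mm above the bench and must be felt.
- round_stand: The same stand, fixed: origin under its square 76 mm base (12 mm thick), z up. Its round head (60 mm across) carries the disc under two small clips that rise 3 mm above it at the rim. The head is sprung: it starts to give at about 2 N, then sinks 1 mm for every further 4 N pressed, to a rigid stop at 12 mm, and springs back up when released.
- round_stand_shift_x (a joint): How far the round disc has been dragged sideways under its clips along the stand's x axis (m), 0 at the start. The clips hold it with only about 2 N; it stays where it is dragged.
- round_stand_shift_y (a joint): The same along the stand's y axis (m).
- square_stand: Like the round stand but carrying a SQUARE plate (36 x 36 x 4 mm) that is not to be marked or touched. Origin at the centre of its underside; the base is 76 x 76 mm and its plate's upper face is 42 to 60 mm above the bench.
- eyepiece_mid (a point): Bystander: loose black and white microscope eyepiece, 37 mm across, 42 mm high, standing on the bench; the point is half-way up.
- case_10_mid (a point): Bystander: loose white screw-top pot with a black cap, 39 mm across, 55 mm high; the point is half-way up.
- dish_2_mid (a point): Bystander: loose clear round dish, 60 mm across, 14 mm high; the point is half-way up.
- cover_glass_box_mid (a point): Bystander: loose small white box, 31 x 41 x 18 mm; the point is half-way up.

How it is judged:
By the outcome, as a careful person would: the job done as asked, in the order asked, and still so for the second after the job is handed in, with the robot touching nothing.
It also fails if it takes over 62 s, if anything falls off the work surface, if the arm or the gripper's body presses on something with over 40 N, if the wrist force passes 120 N, or if a joint passes its speed limit or range.

### The arm

A 6-joint arm with a two-finger parallel gripper is mounted at the origin on a cart in front of the work surface, level with it; the furniture and walls round the work are solid. World frame = base frame: x ahead of the robot, y to its left, z up, the work surface at z = 0. Lengths are in m, angles in rad, forces in N, time in s.
With the tool pointing down it reaches from about 0.25 to 0.725 m from the base axis. Payload 4 kg.
Tool frame: the origin (TCP) lies on the front face of the gripper's body, between the roots of the fingers; the fingertips stand 73 mm ahead of it and the grasp point (between the pads) lies 54 mm ahead of it; z points along the fingers, y is the line along which they close (so a half turn about z gives the same grasp; the last joint's range is limited). The gripper opens to 85 mm and grips with 20 to 120 N. Pads are 22 mm wide; open, the fingers measure 114 mm over their backs; the gripper's body (76 mm by 85 mm) begins 54 mm behind the grasp point. The pads swing forward as they close: fully open they stand 13 mm farther back than shut.
Start: joints at [-1.101, 0.241, 0.005, 1.335, 0, 1.571], TCP at [0.226, -0.446, 0.304] pointing down, gripper open.
Joint ranges: [-2.72, 2.72], [-1.05, 1.87], [-1.09, 1.28], [-1.99, 2.15], [-1.42, 1.44], [-3.14, 3.14]. Speed limits (rad/s): [2.79, 2.79, 3.14, 3.14, 3.14, 3.14].

### API

Orientations are given as a unit quaternion [x, y, z, w].
In Python, from workcell import bot gives the robot as it stands. The module is installed in compiled form; this text tells all that it offers.
- The arm moves only by the tool step_arm, never from a script. Its argument "rows" is a list of rows, each a list of 2 entries, a list of its own where there are three numbers: the shift along the tool's x, y, z in mm, then the turn about the tool's z in degrees. A call has 1 to 12 rows; each row is the pose to reach, as a shift and turn from the pose commanded when the call began, along the tool's axes at that moment; what a row does not reach only later rows make up. A row lasts 1/8 s, in which the tool goes at most 62.5 mm and 10.7 degrees, less where a joint would pass 70% of its speed; a pose out of reach is approached as far as the arm can. A call with a gripper value outside its range is refused whole. "claw" is the gripper's target within -1 to 1 (shut at 1, half-way at 0, fully open at -1), set as the call begins (left out, the last holds). The fingers move at their own pace and stop on an object; the grip force is fixed at half the most. Time passes only in rows, so rows that repeat a pose let the fingers close. It gives the time, the measured TCP pose, the force, the opening and the grip force at its end, in the units of the state.
- bot.get_obs(): the state, without advancing time (a new reading comes with each control period).
- bot.camera(name): name is "side" or "top"; returns (picture, depth): 420x560x3 uint8, red, green, blue; 420x560 float32, m along the optical axis (not along the pixel's ray), 0 where there is no reading.
- bot.camera_params(name): a dict with "fx", "fy", "cx", "cy" (pixels), "pose" (4x4, takes a point from camera to world coordinates). Camera axes: x right, y up, looking along -z (the intrinsics and any distortion apply to the point x, -y, -z); pixel columns grow to the right and rows downward; lengths in m; the calibration is good to about 2 mm. A picture is of the moment at which its call begins. camera_params takes no time and is no camera call.
- bot.job_done(): hands the job in; it is judged then, once.
Trained networks look in the newest picture that a camera, given by its name, has taken for a name from the list of things; names that differ only in an ending like _2 or _b are one class to them, and where a whole thing is asked for, a point or a joint stands for the part that bears it (a point fixed in the world has none). Each returns a list of dicts, best first, with "score" (0 to 1); they miss things now and then, are a little off and sometimes report something else, mostly with a low value. They report only what shows in the picture. A call takes as long as a camera call.
- bot.trace(target, camera): "pixels" (420x560 bool, what is visible of it) and "uv" ([column, row] in pixels, amid what is visible of it).
The state is a dict: "clock": time; "joint_pos": joint angles; "joint_vel": joint speeds; "tau": joint torques, N m; "eef_pos": TCP position; "tool_rot": TCP orientation; "ft_force": force on the tool from outside, world axes, zero at the start; "ft_torque": the same for the moment, N m; "grip_width": finger opening in m; "grasp_force": force on a finger pad.
Only numpy, scipy, OpenCV 4.12 (cv2) and the standard library are available. Lean on these libraries where they do the work, as an engineer would, in place of code of your own. Each camera call takes 0.05 s, during which the arm holds its last target. There are 200 camera calls.

## Working session

There is one attempt and no reset: what is moved stays moved. The work goes in short steps, Python scripts to look and compute and a tool call to move; the robot and the scene stay as the last step left them, time stands still between calls to the robot, and variables do not carry over. Pictures are saved under pics/ and viewed, at most 10 in all, crops included, and the job is handed in when it is done.

Besides the shell and the picture viewer there is one more tool, called after ">>>" by a JSON object that holds its "op" and its "data". step_arm: Moves the arm, as the interface text tells. Its arguments: {"type":"object","properties":{"rows":{"type":"array"},"claw":{"type":"number"}},"required":["rows"]}

```bash
mkdir -p pics; cat > h.py <<'E'
import numpy as np, cv2
from workcell import bot
def look(n,f=None):
    p,d=bot.camera(n)
    if f: cv2.imwrite('pics/'+f,p[:,:,::-1])
    return p,d,bot.camera_params(n)
def world(d,c,uv):
    u,v=np.asarray(uv,float).T
    z=d[v.round().astype(int),u.round().astype(int)]
    P=np.c_[(u-c['cx'])/c['fx']*z,-(v-c['cy'])/c['fy']*z,-z,np.ones(len(z))]
    return (P@np.array(c['pose']).T)[:,:3],z
def cloud(d,c,m):
    v,u=np.nonzero(m&(d>0)); return world(d,c,np.c_[u,v])[0]
E
python3 - <<'E'
from h import *
a,_,c=look('side'); b,_,c2=look('top')
cv2.imwrite('pics/a.png',a[:,:,::-1]);cv2.imwrite('pics/b.png',b[:,:,::-1])
for x in(c,c2):print({k:np.round(v,3) if not isinstance(v,str) else v for k,v in x.items()})
s=bot.get_obs();print(s['clock'],s['eef_pos'],s['tool_rot'],s['grip_width'],s['ft_force'])
E
```

```text
{'fx': np.float64(503.262), 'fy': np.float64(503.262), 'cx': np.float64(289.476), 'cy': np.float64(210.355), 'pose': array([[ 0.938,  0.219, -0.267,  0.201],
       [-0.346,  0.6  , -0.721, -0.954],
       [ 0.003,  0.769,  0.639,  0.909],
       [ 0.   ,  0.   ,  0.   ,  1.   ]])}
{'fx': np.float64(400.506), 'fy': np.float64(400.506), 'cx': np.float64(275.815), 'cy': np.float64(208.755), 'pose': array([[ 0.007,  0.991, -0.132,  0.442],
       [-1.   ,  0.005, -0.013, -0.012],
       [-0.013,  0.132,  0.991,  0.917],
       [ 0.   ,  0.   ,  0.   ,  1.   ]])}
0.1 [ 0.22615085 -0.44543326  0.30309535] [ 9.72537409e-01  2.32744638e-01 -2.26070765e-04 -9.32440695e-04] 0.08524626228939916 [0.38730346 0.2134183  0.04375591]
```

View pics/a.png

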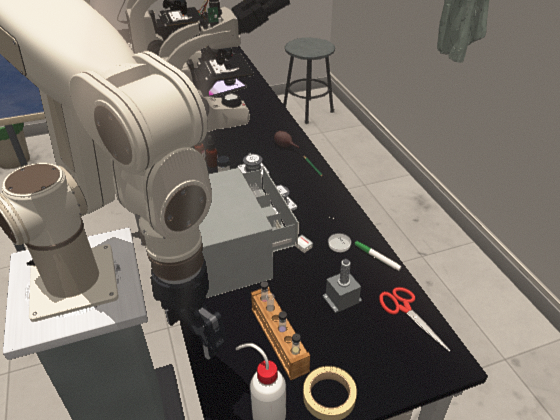

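View pics/b.png

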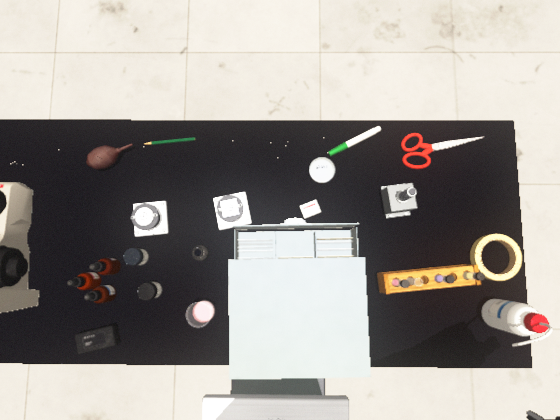

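The side view shows the punch in its holder at about (345,285). In the top view the holder is at (398,200), the round stand at (148,218), the square stand at (232,208), and a tall grey box sits at (300,310) between the robot and the work.

```bash
python3 - <<'E'
from h import *
p,d,c=look('top')
print(sorted(c))
for t in['punch_grip','round_target','square_stand','holder_mouth','round_stand']:
    for r in bot.trace(t,'top')[:2]:
        P=cloud(d,c,r['pixels']); 
        print(t,round(r['score'],2),np.round(r['uv'],1),len(P),np.round(np.median(P,0),4),np.round(P.min(0),3),np.round(P.max(0),3))
for uv in[(148,218),(232,208),(411,191),(300,330),(240,231),(355,231),(310,245),(430,280),(395,190)]:
    print(uv,np.round(world(d,c,[uv])[0],3))
p,d,c=look('side')
for t in['punch_grip','holder_mouth']:
    for r in bot.trace(t,'side')[:2]:
        P=cloud(d,c,r['pixels']); 
        print(t,round(r['score'],2),np.round(r['uv'],1),len(P),np.round(np.median(P,0),4),np.round(P.min(0),3),np.round(P.max(0),3))
p,_=bot.camera('top')
a=cv2.resize(p[160:270,120:260],None,fx=4,fy=4,interpolation=2);b=cv2.resize(p[170:225,370:435],None,fx=5,fy=5,interpolation=2)
o=np.zeros((440,560+0,3),np.uint8);o[:]=a;cv2.imwrite('pics/c.png',np.hstack([a[:, :400],cv2.resize(b,(400,440))])[:,:,::-1])
E
```

```text
['cx', 'cy', 'fx', 'fy', 'pose']
punch_grip 0.69 [153.3 216.4] 1142 [0.5381 0.2788 0.0437] [ 0.501  0.248 -0.002] [0.584 0.328 0.057]
punch_grip 0.65 [407.1 193.6] 216 [ 0.5823 -0.2664  0.1019] [ 0.572 -0.282  0.06 ] [ 0.599 -0.259  0.13 ]
round_target 0.91 [150.1 215.7] 1117 [0.5381 0.2791 0.045 ] [ 0.501  0.248 -0.001] [0.583 0.328 0.057]
square_stand 0.92 [232.6 208. ] 1120 [0.5543 0.097  0.0511] [ 0.51   0.058 -0.003] [0.604 0.146 0.167]
holder_mouth 0.57 [390.5 202.4] 791 [ 0.5737 -0.2596  0.0549] [ 0.546 -0.304 -0.001] [ 0.624 -0.24   0.061]
holder_mouth 0.32 [143.9 216.5] 268 [0.5406 0.2877 0.0524] [0.523 0.269 0.046] [0.561 0.308 0.057]
round_stand 0.66 [148.4 219.1] 1108 [0.5381 0.2793 0.0451] [ 0.501  0.249 -0.001] [0.583 0.328 0.057]
round_stand 0.57 [406.3 192.6] 214 [ 0.5831 -0.2664  0.1014] [ 0.572 -0.317 -0.001] [ 0.617 -0.259  0.13 ]
(148, 218) [[0.536 0.278 0.052]]
(232, 208) [[0.558 0.095 0.058]]
(411, 191) [[ 0.585 -0.27   0.128]]
(300, 330) [[ 0.322 -0.047  0.173]]
(240, 231) [[0.513 0.082 0.001]]
(355, 231) [[ 0.503 -0.153  0.15 ]]
(310, 245) [[ 0.478 -0.071  0.093]]
(430, 280) [[ 0.407 -0.325  0.059]]
(395, 190) [[ 0.599 -0.259  0.059]]
punch_grip 0.71 [302.6 245.1] 174 [ 0.5627 -0.0856  0.0156] [ 0.516 -0.157 -0.002] [ 0.586 -0.057  0.094]
punch_grip 0.69 [343.7 273. ] 249 [ 0.5801 -0.2797  0.0891] [ 0.571 -0.288  0.053] [ 0.598 -0.253  0.127]
holder_mouth 0.86 [342.3 294.1] 934 [ 0.5704 -0.2925  0.0385] [ 0.545 -0.308 -0.003] [ 0.624 -0.246  0.06 ]
```

View pics/c.png

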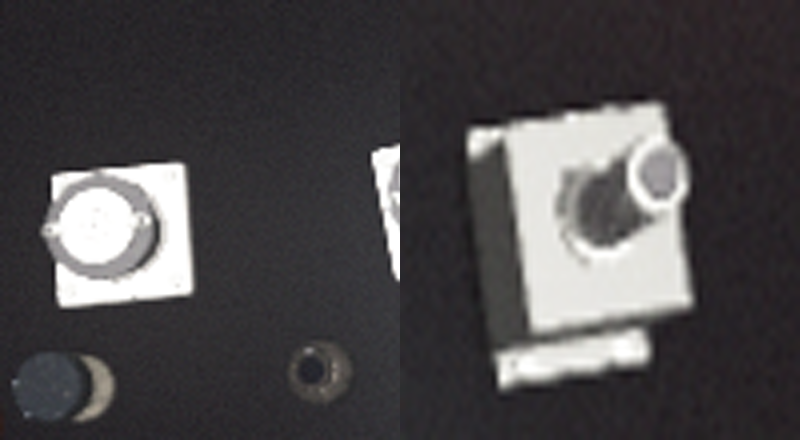

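The crop shows the disc centred near top-view pixel (144,216), with clips on its left and right. The punch's top is near (411,191).

```bash
cat >> h.py <<'E'
def ray(c,uv,z):  # intersect pixel rays with plane z
    uv=np.atleast_2d(np.asarray(uv,float)); T=np.array(c['pose'])
    D=np.c_[(uv[:,0]-c['cx'])/c['fx'],-(uv[:,1]-c['cy'])/c['fy'],-np.ones(len(uv))]@T[:3,:3].T
    return T[:3,3]+D*((z-T[2,3])/D[:,2])[:,None]
def totool(dw):
    from scipy.spatial.transform import Rotation as R
    return R.from_quat(bot.get_obs()['tool_rot']).inv().apply(dw)
def state():
    from scipy.spatial.transform import Rotation as R
    s=bot.get_obs(); r=R.from_quat(s['tool_rot'])
    print('t',round(s['clock'],2),'eef',np.round(s['eef_pos'],4),'R',np.round(r.as_matrix(),3).tolist(),'q',np.round(s['joint_pos'],3),'w',round(s['grip_width'],4),'gf',s['grasp_force'],'F',np.round(s['ft_force'],2),'T',np.round(s['ft_torque'],2)); return s
E
python3 - <<'E'
from h import *
p,d,c=look('top')
H,W=d.shape; vv,uu=np.mgrid[:H,:W]
X=world(d,c,np.c_[uu.ravel(),vv.ravel()])[0].reshape(H,W,3); g=cv2.cvtColor(p,cv2.COLOR_RGB2GRAY)
def rep(n,m,z):
    k,l,s,ce=cv2.connectedComponentsWithStats(m.astype(np.uint8)); i=1+s[1:,4].argmax()
    cn=max(cv2.findContours((l==i).astype(np.uint8),0,1)[0],key=len)
    r=cv2.minAreaRect(cn); q=ray(c,cv2.boxPoints(r),z); e=ray(c,[ce[i]],z)[0]
    print(n,'px',ce[i].round(1),'n',s[i,4],'cent',e.round(4),'rect',ray(c,[r[0]],z)[0].round(4),'sides',np.linalg.norm(q[1]-q[0]).round(3),np.linalg.norm(q[2]-q[1]).round(3),'zmed',np.median(X[l==i][:,2]).round(4))
near=lambda x,y,r:np.hypot(X[...,0]-x,X[...,1]-y)<r
for zt in(.11,.118): rep('ptop',near(.583,-.27,.03)&(X[...,2]>zt),.126)
rep('block',near(.575,-.265,.055)&(X[...,2]>.045),.056)
rep('head',near(.54,.285,.06)&(X[...,2]>.035),.052)
for t in(200,225,245): rep('disc%d'%t,near(.54,.285,.045)&(X[...,2]>.04)&(g>t),.052)
rep('base',near(.53,.28,.07)&(X[...,2]>.006),.012)
rep('sq',near(.555,.097,.07)&(X[...,2]>.006),.012)
p,d,c=look('side')
X=world(d,c,np.c_[uu.ravel(),vv.ravel()])[0].reshape(H,W,3)
rep('ptopS',near(.583,-.27,.03)&(X[...,2]>.122),.126)
m=near(.583,-.27,.03)&(X[...,2]>.07)&(X[...,2]<.12);P=X[m];print('grip side',np.median(P,0),P.min(0),P.max(0))
E
```

```text
ptop px [410.  191.6] n 94 cent [ 0.5837 -0.2689  0.126 ] rect [ 0.5839 -0.2679  0.126 ] sides 0.022 0.018 zmed 0.1237
ptop px [410.6 191.3] n 80 cent [ 0.5844 -0.2702  0.126 ] rect [ 0.584  -0.2699  0.126 ] sides 0.018 0.018 zmed 0.1244
block px [400.9 196.7] n 721 cent [ 0.585  -0.2715  0.056 ] rect [ 0.585  -0.2723  0.056 ] sides 0.064 0.057 zmed 0.0574
head px [144.3 216. ] n 583 cent [0.5404 0.2868 0.052 ] rect [0.5405 0.2863 0.052 ] sides 0.058 0.059 zmed 0.0498
disc200 px [143.7 216. ] n 300 cent [0.5405 0.288  0.052 ] rect [0.5416 0.2875 0.052 ] sides 0.044 0.04 zmed 0.0524
disc225 px [143.6 216. ] n 278 cent [0.5405 0.2883 0.052 ] rect [0.541 0.288 0.052] sides 0.04 0.04 zmed 0.0525
disc245 px [143.5 215.8] n 255 cent [0.5408 0.2885 0.052 ] rect [0.5405 0.2885 0.052 ] sides 0.038 0.04 zmed 0.0526
base px [149.5 217.9] n 1129 cent [0.5408 0.2885 0.012 ] rect [0.5405 0.2901 0.012 ] sides 0.085 0.076 zmed 0.0448
sq px [233. 213.] n 1275 cent [0.5528 0.0979 0.012 ] rect [0.5455 0.0971 0.012 ] sides 0.079 0.105 zmed 0.053
ptopS px [345.6 261.2] n 28 cent [ 0.5835 -0.2751  0.126 ] rect [ 0.5835 -0.2744  0.126 ] sides 0.015 0.012 zmed 0.1245
grip side [ 0.58060276 -0.28035376  0.0956143 ] [ 0.57388097 -0.28595074  0.07043182] [ 0.59306301 -0.26527918  0.11998992]
```

>>> {"op": "step_arm", "data": {"rows": [[[40, 1, 0], 0], [[90, 2, 0], 0], [[140, 3, 0], 0], [[190, 4, 0], 0], [[240, 5, 0], 0], [[290, 6, 0], 0], [[340, 7, 0], 0], [[380, 7, 0], 0], [[398, 7, 20], 0], [[398, 7, 60], 0], [[398, 7, 60], 0], [[398, 7, 60], 0]]}}

```text
clock: 2.2
eef_pos: [0.584, -0.2725, 0.2445]
tool_rot: [0.973, 0.232, -0.0, 0.0]
ft_force: [-0.5, -0.2, 1.0]
grip_width: 0.0853
grasp_force: 0.0
```

```bash
python3 - <<'E'
from h import *
s=state()
p,d,c=look('side');p2,d2,c2=look('top')
a=cv2.resize(p[180:330,270:420],(400,400),interpolation=2);b=cv2.resize(p2[130:250,350:470],(400,400),interpolation=2)
cv2.imwrite('pics/d.png',np.hstack([a,b])[:,:,::-1])
print(totool(np.array([.584,-.272,.146])-s['eef_pos'])*1e3)
E
```

```text
t 2.2 eef [ 0.584  -0.2725  0.2445] R [[0.892, 0.452, -0.0], [0.452, -0.892, -0.0], [-0.0, 0.0, -1.0]] q [-0.437  0.559  0.327  1.339 -0.     2.236] w 0.0853 gf 0.0 F [-0.54 -0.16  0.98] T [ 0.   -0.04  0.02]
[ 5.85746437e-02 -7.13780198e-01  9.84848127e+01]
```

View pics/d.png

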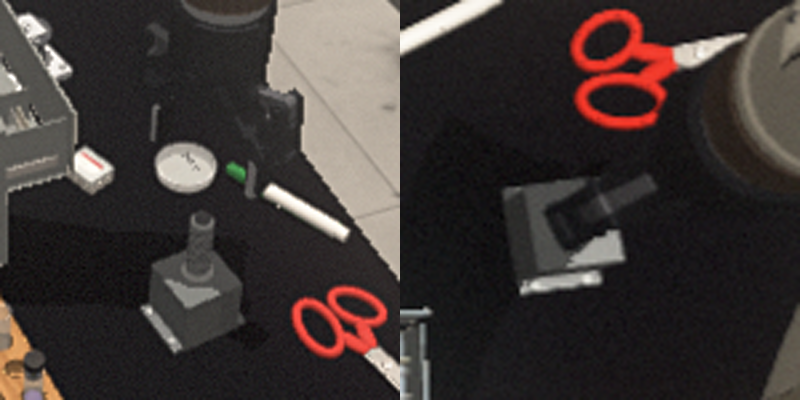

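>>> {"op": "step_arm", "data": {"rows": [[[0, -0.5, 20], 0], [[0, -0.5, 45], 0], [[0, -0.5, 65], 0], [[0, -0.5, 80], 0], [[0, -0.5, 90], 0], [[0, -0.5, 96], 0], [[0, -0.5, 98], 0], [[0, -0.5, 98], 0], [[0, -0.5, 98], 0]]}}

```text
clock: 3.42
eef_pos: [0.5845, -0.2716, 0.1465]
tool_rot: [0.973, 0.233, 0.0, 0.0]
ft_force: [0.0, -0.7, -0.3]
grip_width: 0.0855
grasp_force: 0.0
```

>>> {"op": "step_arm", "data": {"rows": [[[0, 0, 0], 0], [[0, 0, 0], 0], [[0, 0, 0], 0], [[0, 0, 0], 0], [[0, 0, 0], 0], [[0, 0, 0], 0], [[0, 0, 0], 0], [[0, 0, 0], 0]], "claw": 1}}

```text
clock: 4.42
eef_pos: [0.5843, -0.2716, 0.1461]
tool_rot: [0.973, 0.233, 0.0, 0.0]
ft_force: [0.4, -1.1, 1.5]
grip_width: 0.0184
grasp_force: 58.5
```

```bash
python3 -c "
from h import *
state()"
```

```text
t 4.42 eef [ 0.5843 -0.2716  0.1461] R [[0.892, 0.453, 0.0], [0.453, -0.892, -0.0], [0.0, 0.001, -1.0]] q [-0.435  0.624  0.175  1.121 -0.     2.237] w 0.0184 gf 58.466922640800476 F [ 0.41 -1.14  1.5 ] T [-0.26 -0.08  0.  ]
```

>>> {"op": "step_arm", "data": {"rows": [[[0, 0, -5], 0], [[0, 0, -15], 0], [[0, 0, -30], 0], [[0, 0, -50], 0], [[0, 0, -80], 0], [[0, 0, -110], 0], [[0, 0, -140], 0], [[0, 0, -154], 0], [[0, 0, -154], 0], [[0, 0, -154], 0]]}}

```text
clock: 5.68
eef_pos: [0.5837, -0.2712, 0.2985]
tool_rot: [0.973, 0.233, -0.001, -0.001]
ft_force: [0.4, 0.1, -2.9]
grip_width: 0.0189
grasp_force: 58.6
```

```bash
python3 - <<'E'
from h import *
s=state()
p,d,c=look('side')
cv2.imwrite('pics/e.png',cv2.resize(p[120:300,260:440],(600,600),interpolation=2)[:,:,::-1])
for r in bot.trace('punch_grip','side')[:3]:
    P=cloud(d,c,r['pixels']);P=P[np.hypot(*(P[:,:2]-s['eef_pos'][:2]).T)<.05]
    print(r['score'],r['uv'],len(P))
    for z in np.arange(.15,.25,.012):
        q=P[abs(P[:,2]-z)<.006]
        if len(q)>3:print(round(z,3),len(q),q.mean(0).round(4),q.min(0).round(4),q.max(0).round(4))
E
```

```text
t 5.67 eef [ 0.5837 -0.2712  0.2985] R [[0.892, 0.453, -0.002], [0.453, -0.892, 0.001], [-0.002, -0.002, -1.0]] q [-0.435  0.542  0.438  1.469  0.     2.237] w 0.0189 gf 58.601866364479065 F [ 0.35  0.14 -2.89] T [-0.03  0.03 -0.02]
0.82 [346.2, 229.5] 292
0.162 11 [ 0.5823 -0.2746  0.1627] [ 0.578  -0.2778  0.1587] [ 0.5882 -0.2702  0.168 ]
0.174 28 [ 0.5809 -0.2759  0.1744] [ 0.5764 -0.2793  0.1685] [ 0.5897 -0.2687  0.1794]
0.186 28 [ 0.5814 -0.2759  0.1859] [ 0.5763 -0.2791  0.1805] [ 0.5876 -0.2683  0.1912]
0.198 19 [ 0.5813 -0.2767  0.1964] [ 0.5767 -0.2805  0.1925] [ 0.5871 -0.2724  0.2004]
0.21 54 [ 0.5776 -0.2785  0.2124] [ 0.5695 -0.2867  0.2068] [ 0.5886 -0.262   0.2159]
0.222 26 [ 0.5766 -0.2769  0.2225] [ 0.5731 -0.2858  0.2173] [ 0.5821 -0.2704  0.2279]
0.234 26 [ 0.5758 -0.2764  0.2347] [ 0.5721 -0.286   0.2286] [ 0.5798 -0.2664  0.2395]
0.246 26 [ 0.5762 -0.2773  0.2457] [ 0.5732 -0.2861  0.2404] [ 0.5798 -0.2706  0.2515]
```

View pics/e.png

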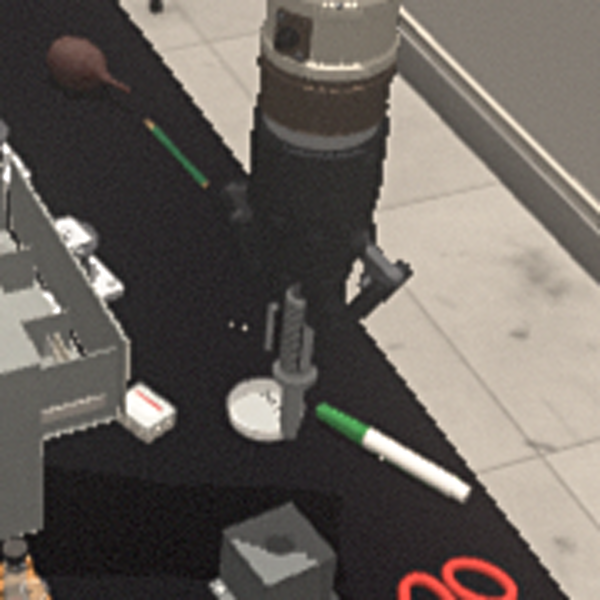

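The picture shows the punch upright and centred between the pads, with its face at z≈0.158, clear of the holder. I'll carry it towards the disc and turn the wrist on the way, so joint 6 stays in range.

>>> {"op": "step_arm", "data": {"rows": [[[6, -15, 0], -3], [[17, -41, 0], -8], [[28, -67, 0], -14], [[41, -98, 0], -20], [[54, -130, 0], -26], [[67, -161, 0], -32], [[80, -192, 0], -38], [[92, -223, 0], -44], [[105, -254, 0], -50], [[114, -275, 0], -55], [[118, -285, 0], -59], [[120, -290, 0], -60]]}}

```text
clock: 7.28
eef_pos: [0.5591, 0.043, 0.2996]
tool_rot: [0.725, 0.689, -0.0, -0.0]
ft_force: [-0.0, -0.3, -2.7]
grip_width: 0.0187
grasp_force: 58.8
```

```bash
python3 - <<'E'
from h import *
s=state()
print(totool(np.array([.5405,.288,.2985])-s['eef_pos'])*1e3)
E
```

```text
t 7.28 eef [0.5591 0.043  0.2996] R [[0.051, 0.999, -0.001], [0.999, -0.051, 0.0], [0.0, -0.001, -1.0]] q [0.077 0.364 0.165 1.372 0.    1.698] w 0.0187 gf 58.7536883354187 F [-0.03 -0.31 -2.7 ] T [-0.01 -0.01  0.05]
[243.79414894 -30.97699494   1.19871399]
```

>>> {"op": "step_arm", "data": {"rows": [[[10, -1, 0], 0], [[30, -4, 0], 0], [[60, -8, 0], 0], [[90, -11, 0], 0], [[120, -15, 0], 0], [[150, -19, 0], 0], [[180, -23, 0], 0], [[210, -27, 0], 0], [[230, -29, 0], 0], [[240, -31, 0], 0], [[244, -31, 10], 0], [[244, -31, 30], 0]]}}

```text
clock: 8.78
eef_pos: [0.5426, 0.2866, 0.27]
tool_rot: [0.726, 0.688, 0.001, 0.0]
ft_force: [0.4, -0.5, -2.4]
grip_width: 0.0185
grasp_force: 58.7
```

>>> {"op": "step_arm", "data": {"rows": [[[0, 0, 15], 0], [[0, 0, 24], 0], [[0, 0, 28], 0], [[0, 0, 28], 0], [[0, 0, 28], 0]]}}

```text
clock: 9.4
eef_pos: [0.5424, 0.2869, 0.2427]
tool_rot: [0.726, 0.688, 0.001, 0.0]
ft_force: [-0.2, 0.1, -3.1]
grip_width: 0.0186
grasp_force: 58.8
```

```bash
python3 - <<'E'
from h import *
s=state()
print(totool(np.array([.5405,.288,.2])-s['eef_pos'])*1e3)
p,d,c=look('top');p2,d2,c2=look('side')
a=cv2.resize(p[150:270,90:210],(400,400),interpolation=2);b=cv2.resize(p2[60:300,130:370],(400,400),interpolation=2)
cv2.imwrite('pics/f.png',np.hstack([a,b])[:,:,::-1])
E
```

```text
t 9.4 eef [0.5424 0.2869 0.2427] R [[0.054, 0.999, 0.001], [0.999, -0.054, 0.001], [0.001, 0.001, -1.0]] q [ 0.487  0.496  0.218  1.291 -0.     2.111] w 0.0186 gf 58.755340576171875 F [-0.22  0.1  -3.12] T [0.03 0.06 0.05]
[ 0.94675449 -2.01813398 42.66043759]
```

View pics/f.png

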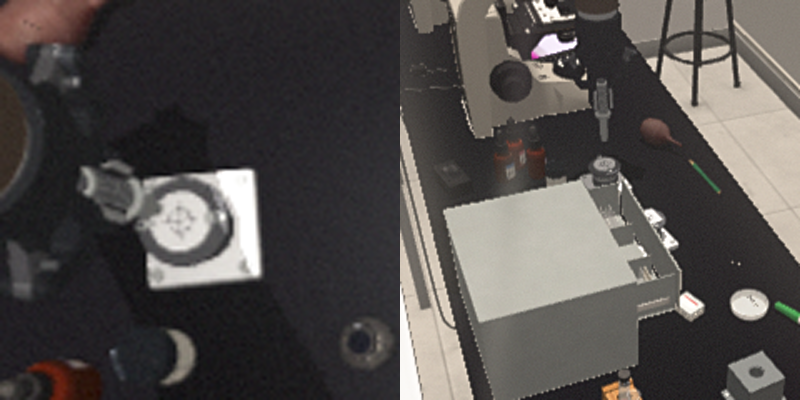

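The top crop shows the disc's cross at (181,217), pixel (144.3,215.1), and the nose end of the punch near (150,206). The side crop shows the disc at about (604,163), with the punch hanging upright above it.

```bash
python3 - <<'E'
from h import *
c=bot.camera_params('top');c2=bot.camera_params('side')
print(ray(c,[(144.3,215.1)],.0525), ray(c,[(135,211.8)],.105))
p,d,c=look('top')
g=cv2.cvtColor(p,cv2.COLOR_RGB2GRAY)
p2,d2,c2=look('side')
H,W=d2.shape; vv,uu=np.mgrid[:H,:W]
X=world(d2,c2,np.c_[uu.ravel(),vv.ravel()])[0].reshape(H,W,3)
P=X[(np.hypot(X[...,0]-.54,X[...,1]-.288)<.05)&(X[...,2]>.035)&(X[...,2]<.075)];print('side head',P.mean(0),P.min(0),P.max(0),len(P))
P=X[(np.hypot(X[...,0]-.54,X[...,1]-.288)<.03)&(X[...,2]>.1)&(X[...,2]<.145)];print('side shank',P.mean(0),P.min(0),P.max(0),len(P))
X=world(d,c,np.c_[uu.ravel(),vv.ravel()])[0].reshape(H,W,3)
P=X[(np.hypot(X[...,0]-.54,X[...,1]-.288)<.03)&(X[...,2]>.1)&(X[...,2]<.145)];print('top shank',P.mean(0),P.min(0),P.max(0),len(P))
a=cv2.resize(p[195:235,120:170],(800,640)[:2],interpolation=2)[:600];b=cv2.resize(p2[130:180,225:280],(400,400),interpolation=2)
cv2.imwrite('pics/g.png',np.hstack([cv2.resize(p[190:240,115:165],(400,400),interpolation=2),b])[:,:,::-1])
E
```

```text
[[0.54238761 0.28667486 0.0525    ]] [[0.54302986 0.28805101 0.105     ]]
side head [0.53828243 0.28293065 0.04725434] [0.51046021 0.25396896 0.03548003] [0.56983744 0.31880389 0.05489612] 197
side shank [0.54093397 0.2817471  0.12412185] [0.53404853 0.27547638 0.1006423 ] [0.54941612 0.28925787 0.14446963] 55
top shank [0.54105565 0.28251603 0.12193791] [0.53592154 0.2800787  0.10676486] [0.54796004 0.28798196 0.1351817 ] 30
```

View pics/g.png

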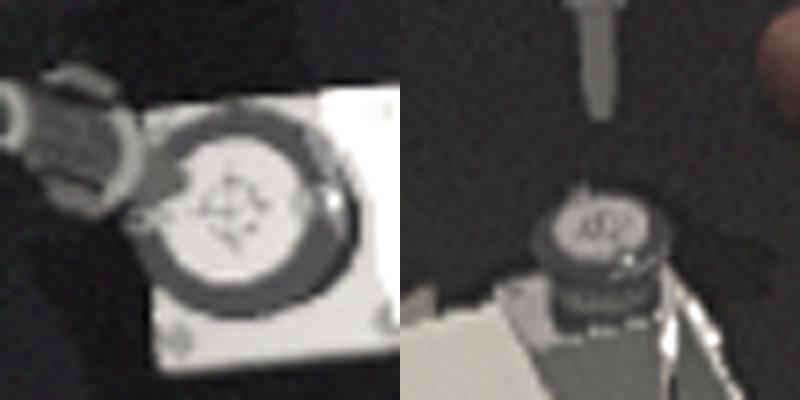

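The close crops put the scribed cross at top pixel (144.0,216.0) and side pixel (252.8,158.5). The punch face is at side pixel (252.4,144.5) and its right edge at top pixel (138.2,213).

```bash
python3 - <<'E'
from h import *
c=bot.camera_params('top');c2=bot.camera_params('side')
for z in(.05,.0525):print('cross',ray(c,[(144,216)],z),ray(c2,[(252.8,158.5)],z))
print('face',ray(c,[(138.2,212.8)],.1027),ray(c2,[(252.4,144.5)],.1027))
E
```

```text
cross [[0.54069155 0.28809852 0.05      ]] [[0.54099503 0.28467945 0.05      ]]
cross [[0.54040772 0.28723305 0.0525    ]] [[0.54000588 0.28107219 0.0525    ]]
face [[0.54127413 0.28217492 0.1027    ]] [[0.54081128 0.2802249  0.1027    ]]
```

>>> {"op": "step_arm", "data": {"rows": [[[0, -1, 8], 0], [[0, -1, 20], 0], [[0, -1, 30], 0], [[0, -1, 36], 0], [[0, -1, 38], 0], [[0, -1, 39], 0], [[0, -1, 40], 0], [[0, -1, 40], 0], [[0, -1, 40], 0]]}}

```text
clock: 10.72
eef_pos: [0.5411, 0.2869, 0.2021]
tool_rot: [0.726, 0.688, 0.0, 0.0]
ft_force: [0.1, 0.2, -1.8]
grip_width: 0.0187
grasp_force: 58.8
```

>>> {"op": "step_arm", "data": {"rows": [[[0, 0, 1], 0], [[0, 0, 2], 0], [[0, 0, 3], 0], [[0, 0, 4], 0], [[0, 0, 5], 0], [[0, 0, 6], 0], [[0, 0, 6], 0]]}}

```text
clock: 11.6
eef_pos: [0.541, 0.2868, 0.1958]
tool_rot: [0.726, 0.688, -0.0, -0.0]
ft_force: [-1.0, 0.3, -1.9]
grip_width: 0.0186
grasp_force: 58.8
```

Face is now at about 0.056; from here I go in steps of about 1 mm.

>>> {"op": "step_arm", "data": {"rows": [[[0, 0, 0.5], 0], [[0, 0, 1], 0], [[0, 0, 1.5], 0], [[0, 0, 1.5], 0]]}}

```text
clock: 12.1
eef_pos: [0.541, 0.2868, 0.1943]
tool_rot: [0.726, 0.688, -0.0, -0.0]
ft_force: [-0.5, -0.3, -2.1]
grip_width: 0.0185
grasp_force: 58.8
```

>>> {"op": "step_arm", "data": {"rows": [[[0, 0, 0.5], 0], [[0, 0, 1], 0], [[0, 0, 1.5], 0], [[0, 0, 1.5], 0]]}}

```text
clock: 12.6
eef_pos: [0.541, 0.2868, 0.1928]
tool_rot: [0.726, 0.688, -0.0, -0.0]
ft_force: [0.6, -0.8, -1.5]
grip_width: 0.0187
grasp_force: 58.8
```

>>> {"op": "step_arm", "data": {"rows": [[[0, 0, 0.5], 0], [[0, 0, 1], 0], [[0, 0, 1], 0]]}}

```text
clock: 12.98
eef_pos: [0.5411, 0.2869, 0.1919]
tool_rot: [0.726, 0.688, 0.0, -0.0]
ft_force: [-0.5, 0.1, -2.5]
grip_width: 0.0186
grasp_force: 58.7
```

>>> {"op": "step_arm", "data": {"rows": [[[0, 0, 0.5], 0], [[0, 0, 1], 0], [[0, 0, 1], 0]]}}

```text
clock: 13.35
eef_pos: [0.5411, 0.2869, 0.1914]
tool_rot: [0.726, 0.688, 0.0, 0.0]
ft_force: [-1.4, 0.4, 1.1]
grip_width: 0.0186
grasp_force: 58.9
```

>>> {"op": "step_arm", "data": {"rows": [[[0, 0, 0.5], 0], [[0, 0, 1], 0], [[0, 0, 1], 0]]}}

```text
clock: 13.72
eef_pos: [0.5412, 0.2869, 0.1905]
tool_rot: [0.726, 0.688, 0.0, 0.0]
ft_force: [-1.5, -0.3, 5.5]
grip_width: 0.0184
grasp_force: 59.4
```

>>> {"op": "step_arm", "data": {"rows": [[[0, 0, 0.5], 0], [[0, 0, 1], 0], [[0, 0, 1], 0]]}}

```text
clock: 14.1
eef_pos: [0.5413, 0.287, 0.1898]
tool_rot: [0.726, 0.688, 0.001, 0.0]
ft_force: [-1.2, -0.8, 7.7]
grip_width: 0.0185
grasp_force: 59.7
```

>>> {"op": "step_arm", "data": {"rows": [[[0, 0, 0.5], 0], [[0, 0, 0.5], 0]]}}

```text
clock: 14.35
eef_pos: [0.5414, 0.287, 0.1896]
tool_rot: [0.726, 0.688, 0.001, 0.0]
ft_force: [-1.5, -1.2, 7.5]
grip_width: 0.0189
grasp_force: 59.7
```

```bash
python3 - <<'E'
from h import *
state()
E
```

```text
t 14.35 eef [0.5414 0.287  0.1896] R [[0.054, 0.999, 0.002], [0.999, -0.054, 0.001], [0.001, 0.002, -1.0]] q [ 0.487  0.528  0.128  1.169 -0.     2.112] w 0.0189 gf 59.71171259880066 F [-1.46 -1.19  7.49] T [-0.24  0.5   0.06]
```

>>> {"op": "step_arm", "data": {"rows": [[[-0.1, -0.3, 0.4], 0], [[-0.1, -0.3, 0.7], 0]]}}

```text
clock: 14.6
eef_pos: [0.5414, 0.287, 0.1893]
tool_rot: [0.726, 0.688, 0.001, 0.0]
ft_force: [-2.1, -1.8, 8.6]
grip_width: 0.019
grasp_force: 59.8
```

>>> {"op": "step_arm", "data": {"rows": [[[0, 0, 0], 0], [[0, 0, 0], 0]]}}

```text
clock: 14.85
eef_pos: [0.5414, 0.287, 0.1893]
tool_rot: [0.726, 0.688, 0.001, 0.0]
ft_force: [-2.1, -0.4, 9.0]
grip_width: 0.0186
grasp_force: 59.8
```

>>> {"op": "step_arm", "data": {"rows": [[[0, -0.3, 0.3], 0], [[0, -0.3, 0.3], 0], [[0, -0.3, 0.3], 0]]}}

```text
clock: 15.22
eef_pos: [0.5413, 0.287, 0.1892]
tool_rot: [0.726, 0.688, 0.001, 0.001]
ft_force: [-1.9, -1.4, 9.4]
grip_width: 0.0189
grasp_force: 59.8
```

```bash
python3 - <<'E'
from h import *
F=[]
for i in range(4):
    look('top'); F.append(bot.get_obs()['ft_force'])
print(np.round(F,2)); state()
E
```

```text
[[-2.14 -1.17  8.92]
 [-2.1  -0.04  9.67]
 [-1.58 -0.85  8.65]
 [-1.67 -0.32  9.88]]
t 15.43 eef [0.5413 0.287  0.1892] R [[0.054, 0.999, 0.003], [0.999, -0.054, 0.001], [0.001, 0.003, -1.0]] q [ 0.488  0.527  0.126  1.166 -0.     2.112] w 0.0186 gf 59.77997124195099 F [-1.67 -0.32  9.88] T [-0.29  0.45 -0.03]
```

>>> {"op": "step_arm", "data": {"rows": [[[0, 0, 0.2], 0], [[0, 0, 0.2], 0], [[0, 0, 0.2], 0], [[0, 0, 0.2], 0], [[0, 0, 0.2], 0], [[0, 0, 0.2], 0], [[0, 0, 0.2], 0], [[0, 0, 0.2], 0], [[0, 0, 0.2], 0], [[0, 0, 0.2], 0], [[0, 0, 0.2], 0]]}}

```text
clock: 16.8
eef_pos: [0.5413, 0.287, 0.1891]
tool_rot: [0.726, 0.688, 0.002, 0.001]
ft_force: [-1.4, -1.3, 9.7]
grip_width: 0.0183
grasp_force: 59.8
```

```bash
python3 - <<'E'
from h import *
F=[]
for i in range(4):
    look('top'); F.append(bot.get_obs()['ft_force'])
print(np.mean(F,0)); state()
E
```

```text
[-2.01626335 -0.6281575   9.52486415]
t 17.0 eef [0.5413 0.287  0.189 ] R [[0.054, 0.999, 0.003], [0.999, -0.054, 0.001], [0.001, 0.003, -1.0]] q [ 0.488  0.527  0.126  1.166 -0.     2.112] w 0.0189 gf 59.78149473667145 F [-2.14 -0.25  9.06] T [-0.21  0.48 -0.01]
```

>>> {"op": "step_arm", "data": {"rows": [[[0, 0.2, -0.7], 0], [[0, 0.3, -1.5], 0], [[0.1, 0.5, -2.5], 0], [[0.1, 0.6, -3.5], 0], [[0.1, 0.6, -5], 0], [[0.1, 0.6, -8], 0], [[0.1, 0.6, -14], 0], [[0.1, 0.6, -24], 0], [[0.1, 0.6, -40], 0], [[0.1, 0.6, -55], 0], [[0.1, 0.6, -55], 0], [[0.1, 0.6, -55], 0]]}}

```text
clock: 18.5
eef_pos: [0.5409, 0.2868, 0.2422]
tool_rot: [0.726, 0.688, -0.0, -0.0]
ft_force: [-0.5, -0.1, -2.6]
grip_width: 0.0189
grasp_force: 58.9
```

```bash
python3 - <<'E'
from h import *
s=state()
p,d,c=look('top');p2,d2,c2=look('side')
cv2.imwrite('pics/i.png',np.hstack([cv2.resize(p[190:240,115:165],(400,400),interpolation=2),cv2.resize(p2[100:180,215:295],(400,400),interpolation=2)])[:,:,::-1])
print(totool(np.array([.5837,-.2712,.2985])-s['eef_pos'])*1e3)
E
```

```text
t 18.5 eef [0.5409 0.2868 0.2422] R [[0.054, 0.999, -0.0], [0.999, -0.054, -0.0], [-0.0, -0.0, -1.0]] q [0.487 0.494 0.214 1.291 0.    2.112] w 0.0189 gf 58.858131766319275 F [-0.54 -0.06 -2.56] T [-0.05  0.02  0.06]
[-554.90658197   72.64774813  -55.98654801]
```

View pics/i.png

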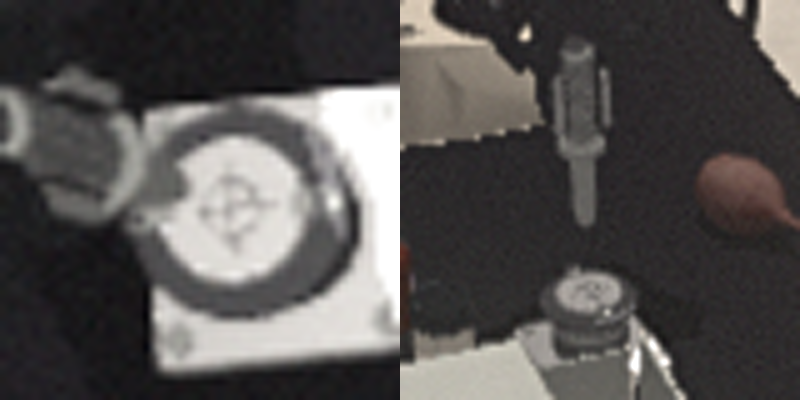

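The cross is still at crop (232,208), where it was before the press, so the disc has not been dragged. I'll carry the punch back.

>>> {"op": "step_arm", "data": {"rows": [[[0, 0, -20], 0], [[0, 0, -45], 0], [[-8, 1, -56], 0], [[-28, 4, -56], 0], [[-58, 8, -56], 0], [[-90, 12, -56], 0], [[-122, 16, -56], 0], [[-154, 20, -56], 0], [[-186, 24, -56], 0], [[-218, 29, -56], 0], [[-250, 33, -56], 0], [[-280, 37, -56], 0]]}}

```text
clock: 20.1
eef_pos: [0.5618, 0.0026, 0.2966]
tool_rot: [0.726, 0.687, -0.001, -0.001]
ft_force: [0.9, 1.0, -2.7]
grip_width: 0.0186
grasp_force: 58.8
```

>>> {"op": "step_arm", "data": {"rows": [[[-32, 4, 0], 6], [[-64, 8, 0], 12], [[-96, 12, 0], 18], [[-128, 17, 0], 24], [[-160, 21, 0], 30], [[-192, 25, 0], 36], [[-222, 29, 0], 42], [[-246, 32, 0], 48], [[-263, 34, 0], 53], [[-272, 35, 0], 57], [[-275, 36, 0], 60], [[-275, 36, 0], 60]]}}

```text
clock: 21.6
eef_pos: [0.5826, -0.2725, 0.2965]
tool_rot: [0.973, 0.232, -0.001, -0.001]
ft_force: [0.1, 0.3, -2.1]
grip_width: 0.0186
grasp_force: 58.8
```

```bash
python3 - <<'E'
from h import *
s=state()
print(totool(np.array([.584,-.2716,.20])-s['eef_pos'])*1e3)
E
```

```text
t 21.6 eef [ 0.5826 -0.2725  0.2965] R [[0.892, 0.452, -0.003], [0.452, -0.892, 0.001], [-0.002, -0.002, -1.0]] q [-0.437  0.542  0.433  1.465 -0.     2.236] w 0.0186 gf 58.758772015571594 F [ 0.15  0.34 -2.14] T [-0.02  0.01  0.02]
[ 1.83562453e+00 -1.40735769e-02  9.65443102e+01]
```

>>> {"op": "step_arm", "data": {"rows": [[[1.6, 0, 15], 0], [[1.6, 0, 40], 0], [[1.6, 0, 60], 0], [[1.6, 0, 76], 0], [[1.6, 0, 84], 0], [[1.6, 0, 86], 0], [[1.6, 0, 86], 0], [[1.6, 0, 86], 0]]}}

```text
clock: 22.6
eef_pos: [0.586, -0.2708, 0.2132]
tool_rot: [0.973, 0.233, 0.001, 0.001]
ft_force: [-0.0, 0.6, -2.1]
grip_width: 0.0189
grasp_force: 58.8
```

```bash
python3 - <<'E'
from h import *
s=state()
print(totool(np.array([.5843,-.2716,.1461])-s['eef_pos'])*1e3)
p,d,c=look('top');p2,d2,c2=look('side')
cv2.imwrite('pics/j.png',np.hstack([cv2.resize(p[160:240,360:440],(400,400),interpolation=2),cv2.resize(p2[220:320,295:395],(400,400),interpolation=2)])[:,:,::-1])
E
```

```text
t 22.6 eef [ 0.586  -0.2708  0.2132] R [[0.892, 0.453, 0.002], [0.453, -0.892, -0.001], [0.001, 0.001, -1.0]] q [-0.433  0.576  0.274  1.267 -0.     2.239] w 0.0189 gf 58.77039313316345 F [-0.03  0.64 -2.13] T [ 0.   -0.01 -0.02]
[-1.91484611 -0.12667491 67.05259941]
```

View pics/j.png

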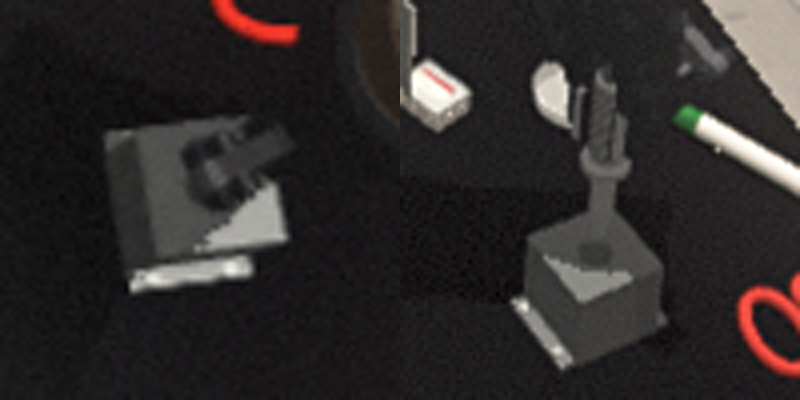

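The side crop shows the punch upright over the hole (dark ellipse at (597,250)). I'll correct about 1.8 mm and lower it.

>>> {"op": "step_arm", "data": {"rows": [[[-1.8, 0, 0], 0], [[-1.8, 0, 4], 0], [[-1.8, 0, 8], 0], [[-1.8, 0, 8], 0]]}}

```text
clock: 23.2
eef_pos: [0.5836, -0.2712, 0.2034]
tool_rot: [0.973, 0.233, -0.001, -0.0]
ft_force: [-0.3, 0.6, -3.2]
grip_width: 0.0183
grasp_force: 58.8
```

>>> {"op": "step_arm", "data": {"rows": [[[0, 0, 4], 0], [[0, 0, 8], 0], [[0, 0, 12], 0], [[0, 0, 16], 0], [[0, 0, 16], 0]]}}

```text
clock: 23.82
eef_pos: [0.5837, -0.2712, 0.1876]
tool_rot: [0.973, 0.233, -0.0, -0.0]
ft_force: [0.2, -0.3, -2.1]
grip_width: 0.0186
grasp_force: 58.8
```

>>> {"op": "step_arm", "data": {"rows": [[[0.3, 0, 6], 0], [[0.3, 0, 12], 0], [[0.3, 0, 18], 0], [[0.3, 0, 24], 0], [[0.3, 0, 30], 0], [[0.3, 0, 35], 0], [[0.3, 0, 38], 0], [[0.3, 0, 38], 0]]}}

```text
clock: 24.82
eef_pos: [0.5841, -0.2712, 0.1499]
tool_rot: [0.973, 0.233, -0.0, -0.0]
ft_force: [-0.5, -0.3, -2.8]
grip_width: 0.0187
grasp_force: 58.8
```

>>> {"op": "step_arm", "data": {"rows": [[[0, 0, 1], 0], [[0, 0, 2], 0], [[0, 0, 2.5], 0], [[0, 0, 2.5], 0]]}}

```text
clock: 25.32
eef_pos: [0.5842, -0.2712, 0.1477]
tool_rot: [0.973, 0.233, -0.0, -0.0]
ft_force: [1.3, -0.2, -2.4]
grip_width: 0.0189
grasp_force: 58.8
```

>>> {"op": "step_arm", "data": {"rows": [[[0, 0, 0.7], 0], [[0, 0, 1.4], 0], [[0, 0, 1.4], 0]]}}

```text
clock: 25.7
eef_pos: [0.5842, -0.2712, 0.1462]
tool_rot: [0.973, 0.233, -0.0, -0.0]
ft_force: [0.4, 0.4, -3.1]
grip_width: 0.0186
grasp_force: 58.8
```

>>> {"op": "step_arm", "data": {"rows": [[[0, 0, 0.4], 0], [[0, 0, 0.8], 0], [[0, 0, 0.8], 0]]}}

```text
clock: 26.08
eef_pos: [0.5842, -0.2712, 0.1461]
tool_rot: [0.973, 0.233, 0.0, 0.0]
ft_force: [-1.4, 0.3, 2.1]
grip_width: 0.0189
grasp_force: 59.1
```

Seated: the force rose about 4 N at z=0.1461, the height it was grasped at. Now I open the gripper, holding position.

>>> {"op": "step_arm", "data": {"rows": [[[0, 0, 0], 0], [[0, 0, 0], 0], [[0, 0, 0], 0], [[0, 0, 0], 0], [[0, 0, 0], 0], [[0, 0, 0], 0], [[0, 0, 0], 0], [[0, 0, 0], 0]], "claw": -1}}

```text
clock: 27.08
eef_pos: [0.5842, -0.2713, 0.1455]
tool_rot: [0.973, 0.233, -0.0, 0.0]
ft_force: [-0.3, -1.1, -0.2]
grip_width: 0.0849
grasp_force: 0.0
```

>>> {"op": "step_arm", "data": {"rows": [[[0, 0, -5], 0], [[0, 0, -20], 0], [[0, 0, -50], 0], [[0, 0, -80], 0], [[0, 0, -120], 0], [[0, 0, -145], 0], [[0, 0, -155], 0], [[0, 0, -155], 0]]}}

```text
clock: 28.08
eef_pos: [0.5844, -0.2713, 0.3014]
tool_rot: [0.973, 0.233, 0.001, 0.001]
ft_force: [0.3, 0.5, -0.4]
grip_width: 0.0853
grasp_force: 0.0
```

```bash
python3 - <<'E'
from h import *
s=state()
p,d,c=look('top');p2,d2,c2=look('side')
cv2.imwrite('pics/k.png',np.hstack([cv2.resize(p[160:240,360:440],(400,400),interpolation=2),cv2.resize(p2[220:320,295:395],(400,400),interpolation=2)])[:,:,::-1])
E
```

```text
t 28.07 eef [ 0.5844 -0.2713  0.3014] R [[0.892, 0.453, 0.002], [0.453, -0.892, -0.001], [0.001, 0.001, -1.0]] q [-0.435  0.54   0.442  1.471  0.     2.237] w 0.0853 gf 0.0 F [ 0.33  0.51 -0.38] T [0.   0.03 0.03]
```

View pics/k.png

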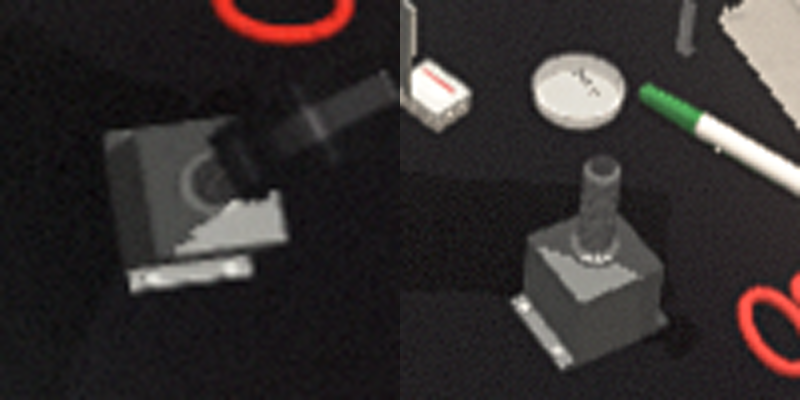

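The punch stands upright with its collar on the holder face (side crop (597,250)), and the gripper is clear of it.

```bash
python3 -c "
from workcell import bot
print(bot.job_done())"
```

```text
the job is handed in; nothing more can be done
None
```

The job is handed in: I pressed the disc at its centre with about 12 N for over a second, lifted off with no visible sideways shift, and stood the punch fully back in its holder and let it go, all by 28 s on the robot's clock.

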